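# Hang the last plate and close the filter press

## Robot

A 6-joint arm with a two-finger parallel gripper is mounted at the origin on the work surface. World frame = base frame: x ahead of the robot, y to its left, z up, the work surface at z = 0. Lengths are in mm, angles in rad, forces in N, time in s.
With the tool pointing down it reaches from about 350 to 775 mm from the base axis. Payload 7.3 kg.
Tool frame: the origin (TCP) lies at the centre of the arm's flange, where the gripper is bolted on; the fingertips stand 178 mm ahead of it and the grasp point (between the pads) lies 159 mm ahead of it; z points along the fingers, y is the direction in which the jaws open and shut (so a half turn about z gives the same grasp; the last joint's range is limited). The gripper opens to 92 mm and grips with 3 to 60 N. Pads are 19 mm wide; open, the fingers measure 130 mm over their backs; the gripper's body (75 mm by 190 mm) begins 47 mm behind the grasp point.
Start: joints at [0.955, 0.342, 1.524, -0, 1.275, -0.146], TCP at [237.652, 468.134, 404.741] pointing down, gripper open.
Joint ranges: [-2.53, 2.53], [-0.77, 2.02], [0.04, 2.7], [-1, 4.14], [0.28, 2.66], [-3.11, 3.11]. Speed limits (rad/s): [2.57, 2.57, 3.14, 3.14, 3.14, 3.14].

## Interface

Orientations are given as [roll, pitch, yaw] about the fixed x, y, z axes, in that order (R = Rz(yaw) Ry(pitch) Rx(roll)).
In Python, from plant import get_obs, capture, close_job gives the robot as it stands. The module is installed in compiled form; this text tells all that it offers.
- The arm moves only by the shell command python3 -m pendant 'ROWS'. ROWS is JSON, a list of rows, each a list of 3 entries, a list of its own where there are three numbers: the shift along the tool's x, y, z in m, then the turn, a rotation vector about the tool's x, y, z in rad, then the finger opening in m, from 0 to 0.0918. In form: [[[tx, ty, tz], [wx, wy, wz], fingers], ...]. A call has 1 to 10 rows; each row is the pose to reach, as a shift and turn from the pose commanded when the call began, along the tool's axes at that moment; what a row does not reach only later rows make up. A row lasts 1/12 s, in which the tool goes at most 41.7 mm and 7.16 degrees, less where a joint would pass 70% of its speed; a pose out of reach is approached as far as the arm can. A call with a gripper value outside its range is refused whole. The fingers move at their own pace and stop on an object; the grip force is fixed at half the most. Time passes only in rows, so rows that repeat a pose let the fingers close. It gives the time, the measured TCP pose, the force and the opening at its end, in the units of the state.
- get_obs(): the state, without advancing time (a new reading comes with each control period).
- capture(name): name is "side" or "top" or "wrist"; returns a dict with "color" (480x640x3 uint8, red, green, blue), "mtx" (3x3 intrinsics, pixels), "rvec" (rotation vector, rad) and "tvec" (3), from world to camera coordinates, as OpenCV has them. Camera axes: x right, y down, z forward; pixel columns grow to the right and rows downward; lengths in mm; the calibration is good to about 2 mm. A picture is of the moment at which its call begins. There is no depth.
- close_job(): hands the job in, once; it reports no verdict.
The state is a dict: "time": time; "joint_positions": joint angles; "dq": joint speeds; "tau": joint torques, N m; "tool_pos": TCP position; "tcp_rot": TCP orientation; "contact_force": force on the tool from outside, world axes, zero at the start; "moment": the same for the moment, N m; "grip_width": finger opening in mm.
Only numpy, scipy, OpenCV 4.12 (cv2) and the standard library are available. Lean on these libraries where they do the work, as an engineer would, in place of code of your own. Each camera call takes 0.05 s, during which the arm holds its last target. There are 200 camera calls.

## Task

The last filter plate is standing in the drip stand: hang it by its ears on the rails of the small filter press, in the gap between the pack of plates and the moving follower. Then work the ratchet lever back and forth to close the press until the plates are clamped together firmly, hand-tight but not forced, and leave the lever swung back against its stop, away from the plates. Leave the other things on the bench where they are.

Things in the scene. Friction and masses are not known exactly. Their poses are not given: they have to be found in the camera images.
- spare_mid (a point): The loose white filter plate to hang, upright in the middle slot of a steel drip stand: square body 110 x 110 mm, 18 mm thick. The point is the centre of the body, 55 mm above its lower edge; z up, x along the width, y through the thickness (front and back alike). The stand's slot walls end 5 mm below this point; the plate lifts straight out.
- spare: The same plate (same origin and axes), about 200 g. Top middle: a lug to hold it by, 32 mm wide (x), 14 mm thick (y), from 55 to 105 mm above the origin. Left and right an ear juts out to 72 mm from the middle; the ears' undersides are 20 mm above the origin.
- slot (a point): Fixed point of the filter press: midway between its two rails, level with their tops (105 mm above the bench), in the middle of the gap for the plate. y runs along the rails to the fixed head, x across, z up. Rails: 120 mm apart inside, 12 mm wide; a plate hangs on them by its ears, its centre 20 mm below this point. Free gap 42 to 46 mm along y; lugs of hung plates reach 190 mm above the bench.
- follower: The moving follower, a grey upright plate 112 mm wide, top 145 mm above the bench, on the -y side of the gap; the ram pushes it to +y. Origin: the press's own, carried along; axes of slot. On the gap's +y side three plates hang loosely before the head. The travel until all are pressed solid, 38 to 57 mm, is not measured: the head can be bolted in different places.
- pivot (a point): Fixed point of the press: axis of the ratchet lever, in the plane in which the knob swings, 64 mm above the bench, on the +x side near the press's rear (-y) end. Axes as slot; the lever turns about this x axis. Forward swings drive the follower 13.6 mm per rad; on back swings a second pawl holds the 24-tooth wheel, which slips back to the last tooth passed (at most 0.26 rad, 3.6 mm).
- knob (a point): Centre of the black ball knob, 32 mm across, at the end of the ratchet lever, 200 mm from pivot, on a bar 13 mm thick. Forward push there, along its path: hardly 1 N while the plates are loose; once they are solid, springs behind the follower add 2 N per tooth (7 N per 100 N of clamping; friction 0.7 N). Firm, hand-tight: the push has just reached 6 N. At about 8 N (125 N) a plate cracks.
- lever (a joint): Angle of the ratchet lever: 0 upright, positive leaning towards the plates and the fixed head (+y of slot), range -0.6 (back against its stop) to +0.6. Swinging it forward (growing) closes the press, swinging it back clicks freely over the teeth. It stays where it is left.
- beaker: Bystander: a glass beaker, not to be disturbed. Origin at its underside.
- spanner: Bystander: a steel spanner lying on the bench, not to be disturbed. Origin at its underside.
- wash_bottle: Bystander: a clear wash bottle, not to be disturbed. Origin at its underside.
- jar: Bystander: an amber glass jar, not to be disturbed. Origin at its underside.
- scraper: Bystander: a steel spatula lying on the bench, not to be disturbed. Origin at its underside.
- pan: Bystander: a small steel pan, not to be disturbed. Origin at its underside.
- tin: Bystander: an aluminium tin, not to be disturbed. Origin at its underside.
Mind the look-alikes: they are no part of the job. Leave any blue or red look-alike of the spare alone.

How it is judged (in metres and radians):
On the way, in this order (a step that is already met when the one before it is completed fails the run):
1. the spare plate hangs by both ears on the rails, in the gap, let go (x of spare_mid in the frame of slot between -0.012 and 0.012 m and z of spare_mid in the frame of slot between -0.026 and -0.014 m and angle between spare_mid's own z axis and vertical below 0.1 rad and y of spare_mid in the frame of slot between -0.02 and 0.06 m and contact force between the fingers and spare below 0.2 N and linear speed of spare below 0.02 m/s), for 0.2 s.
2. the follower clamps the pack with more than 30 N (contact force between follower and spare above 30 N), for 0.2 s.
At the end, for the whole second after the job is handed in: The spare plate hangs upright by its ears on both rails (within 12 mm across, 6 mm in height, 0.1 rad) between pack and follower, the follower clamps it and the pack with 30 to 125 N and stays so, and the lever is back within 0.1 rad of its stop (x of spare_mid in the frame of slot between -0.012 and 0.012 m and z of spare_mid in the frame of slot between -0.026 and -0.014 m and angle between spare_mid's own z axis and vertical below 0.1 rad and y of spare_mid in the frame of slot between -0.02 and 0.06 m and contact force between follower and spare between 30 and 125 N and value of joint lever below -0.5 rad and linear speed of spare below 0.01 m/s); the robot touches nothing.
It fails at once if the plates are clamped with more than 125 N (contact force between follower and spare above 125 N).
It fails at once if a bystander is moved more than 40 mm (distance of any of beaker, spanner, wash_bottle, jar, scraper, pan, tin from where it was at the start of the episode above 0.04 m).
It also fails if it takes over 72 s, if anything falls off the work surface, if the arm or the gripper's body presses on something with over 40 N, if the wrist force passes 120 N, or if a joint passes its speed limit or range.

## Working session

There is one attempt and no reset: what is moved stays moved. The work goes in short steps, Python scripts to look and compute and a shell command to move; the robot and the scene stay as the last step left them, time stands still between calls to the robot, and variables do not carry over. Pictures are saved under pics/ and viewed, about 8 in all and at most 12, crops included, and the job is handed in when it is done.

```bash
mkdir -p pics; cat > h.py <<'E'
import numpy as np, cv2
from plant import get_obs, capture, close_job
from scipy.spatial.transform import Rotation as R
def snap(n,f):
    c=capture(n); cv2.imwrite(f'pics/{f}.png',c['color'][:,:,::-1]); np.savez(f'pics/{f}.npz',**c); return c
def ray(c,u,v):
    r=cv2.Rodrigues(np.array(c['rvec'],float))[0]; t=np.array(c['tvec'],float).ravel()
    d=r.T@np.linalg.inv(c['mtx'])@np.array([u,v,1.]); return -r.T@t, d/np.linalg.norm(d)
def onz(c,u,v,z):
    o,d=ray(c,u,v); return o+d*(z-o[2])/d[2]
def tri(c1,p1,c2,p2):
    o1,d1=ray(c1,*p1);o2,d2=ray(c2,*p2)
    s=np.linalg.lstsq(np.c_[d1,-d2],o2-o1,rcond=None)[0]
    a=o1+s[0]*d1;b=o2+s[1]*d2; return (a+b)/2,np.linalg.norm(a-b)
def proj(c,p):
    return cv2.projectPoints(np.array(p,float).reshape(-1,1,3),np.array(c['rvec'],float),np.array(c['tvec'],float),c['mtx'],None)[0].reshape(-1,2)
def load(f): return dict(np.load(f'pics/{f}.npz'))
def state():
    o=get_obs(); print({k:np.round(o[k],3).tolist() for k in ('time','tool_pos','tcp_rot','contact_force','moment','grip_width','joint_positions')}); return o
def totool(p,o=None):
    o=o or get_obs(); return R.from_euler('xyz',o['tcp_rot']).inv().apply(np.array(p)-o['tool_pos'])/1000
E
python3 - <<'E'
from h import *
state()
for n in('top','side'):
    c=snap(n,n+'0'); print(n,ray(c,320,240))
E
```

```text
{'time': 0.0, 'tool_pos': [237.566, 468.015, 404.058], 'tcp_rot': [-3.14, -0.0, 2.672], 'contact_force': [0.332, 0.54, 0.317], 'moment': [-0.019, -0.048, 0.011], 'grip_width': 91.736, 'joint_positions': [0.955, 0.343, 1.525, 0.0, 1.275, -0.146]}
top (array([ 361.43095025,    8.58091233, 1490.22572297]), array([ 0.08380556,  0.00838806, -0.99644682]))
side (array([ -64.95021495, -715.60675268,  910.18958347]), array([ 0.43246348,  0.62647447, -0.64846363]))
```

View pics/top0.png

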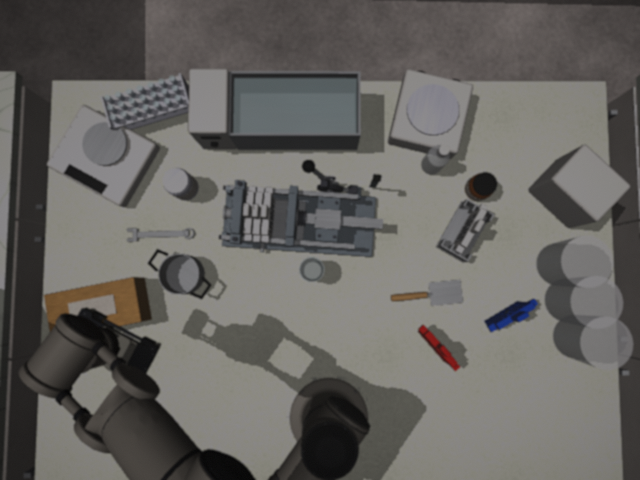

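View pics/side0.png

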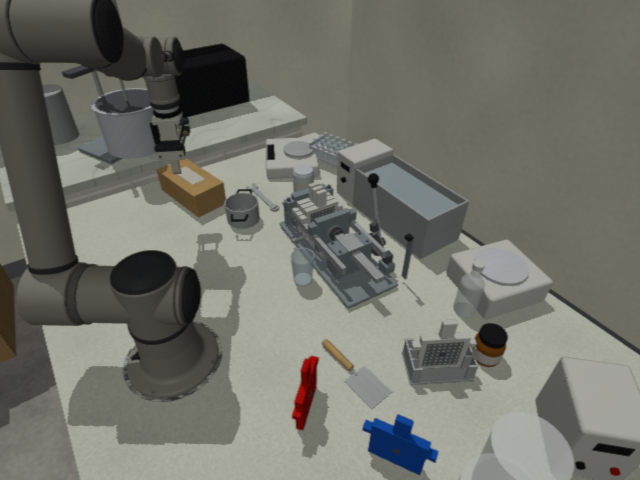

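The top view shows the press at (300,220), with its rails running along the image horizontal and the head on the left (world +y). The knob is at (309,167) and the drip stand with the white plate at (467,230). The side view shows the knob at (373,181) and the stand at (440,355). Next I'll enlarge both.

```bash
python3 - <<'E'
import cv2,numpy as np
t=cv2.imread('pics/top0.png');s=cv2.imread('pics/side0.png')
def z(i,x,y,w,h,W,H): 
    o=cv2.resize(i[y:y+h,x:x+w],(W,H),interpolation=cv2.INTER_CUBIC); return cv2.convertScaleAbs(o,alpha=1.4,beta=10)
a=z(t,210,150,200,115,800,460)
cv2.imwrite('pics/a.png',a)
b=np.hstack([z(t,430,190,75,75,375,375),z(s,395,310,90,80,425,375)])
c=z(s,270,160,160,150,600,562)
cv2.imwrite('pics/b.png',b);cv2.imwrite('pics/c.png',c)
E
```

```text
(no output)
```

View pics/a.png

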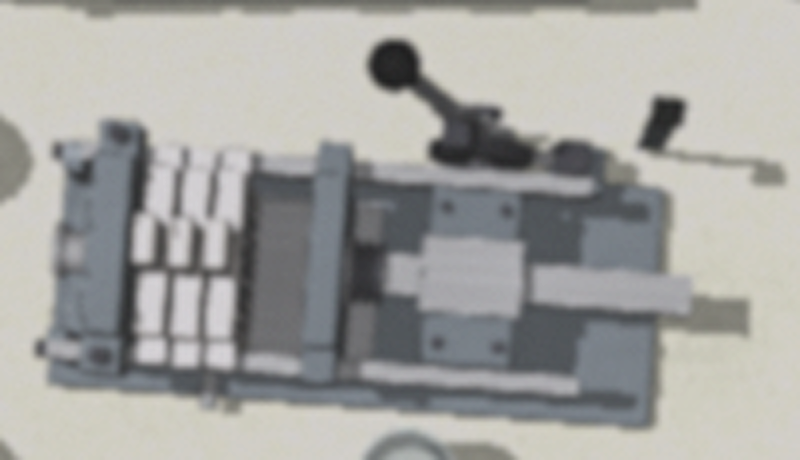

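View pics/b.png

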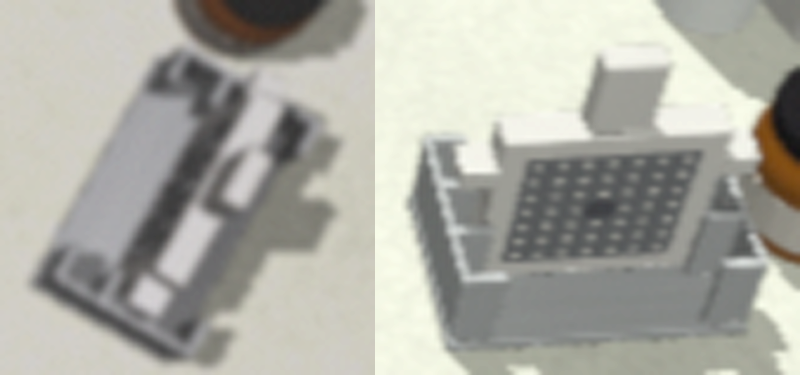

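View pics/c.png

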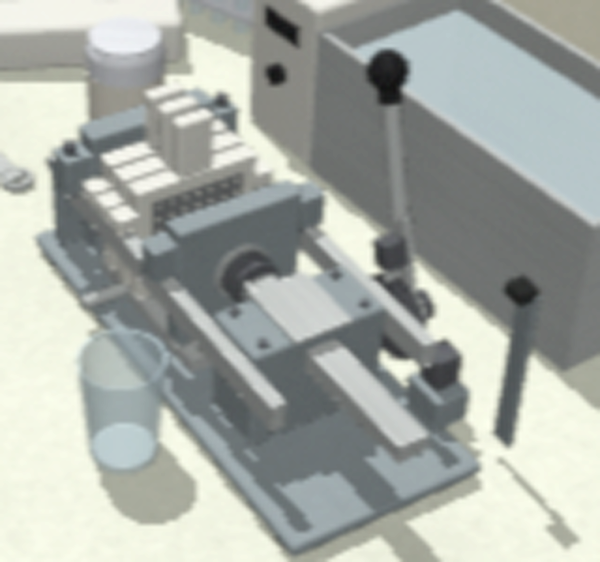

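The enlarged views show:
- **Knob:** at a.png (394,64). The lever leans forward.
- **Pack:** three plates at a.png x≈145–240.
- **Follower:** at x≈330.
- **Gap:** about x 250–312.
- **Spare:** its lug top is at b.png (245,178) in the top crop and (635,55) in the side crop.

Next I'll triangulate these points.

```bash
python3 - <<'E'
from h import *
t=load('top0');s=load('side0')
A=lambda x,y:(210+x/4,150+y/4); C=lambda x,y:(270+x/3.75,160+y/3.747)
B1=lambda x,y:(430+x/5,190+y/5); B2=lambda x,y:(395+(x-375)/4.722,310+y/4.69)
P=lambda n,r:print(n,np.round(r[0],1),np.round(r[1],1))
P('knob',tri(t,A(394,64),s,C(388,70)))
P('post top',tri(t,A(668,105),s,C(521,290)))
P('sparelug',tri(t,B1(245,178),s,B2(635,55)))
P('lug3',tri(t,A(216,243),s,C(191,122)))
print('rail ends near', onz(t,*A(593,187),105),onz(t,*A(578,385),105),'head end', onz(t,*A(255,165),105),onz(t,*A(250,362),105))
print('follower top', [onz(t,*A(x,y),145).round(0) for x,y in((318,145),(350,145),(305,380),(335,380))])
print('plate lugs', [onz(t,*A(x,y),190).round(0) for x,y in((145,240),(181,241),(216,243))])
print('sp ears',[onz(t,*B1(x,y),z).round(0) for x,y,z in((262,95,100),(150,295,100))])
print('jar',tri(t,(485,182),s,(491,335)))
print('base',[onz(t,*A(x,y),12).round(0) for x,y in((48,383),(652,425),(667,190))])
E
```

```text
knob [639.1  46.8 257.7] 1.4
post top [ 631.9 -121.8  168.3] 5.1
sparelug [ 509.  -377.2  168.3] 1.1
lug3 [542.4 158.8 185.3] 2.6
rail ends near [592.25123067 -80.09180098 105.        ] [461.71305749 -69.83903601 105.        ] head end [606.4880219  142.26098054 105.        ] [476.41962177 144.29897486 105.        ]
follower top [array([612.,  98., 145.]), array([612.,  78., 145.]), array([462., 105., 145.]), array([462.,  86., 145.])]
plate lugs [array([545., 201., 190.]), array([544., 179., 190.]), array([543., 158., 190.])]
sp ears [array([ 561., -407.,  100.]), array([ 455., -346.,  100.])]
jar (array([ 633.64355995, -419.00354068,   77.192793  ]), np.float64(10.500474534022587))
base [array([469., 294.,  12.]), array([ 441., -126.,   12.]), array([ 606., -138.,   12.])]
```

```bash
cat >> h.py <<'E'
def goto(p,yaw,o=None,frm=None,tilt=None):
    "print tool-axis shift (m) and rotvec from measured pose to TCP pos p, pointing down with yaw"
    o=o or get_obs(); r0=R.from_euler('xyz',o['tcp_rot']); p0=np.array(o['tool_pos'],float)
    if frm is not None: p0=np.array(frm[0],float); r0=R.from_euler('xyz',[np.pi,0,frm[1]])
    r1=R.from_euler('xyz',[np.pi,0,yaw])
    print('shift',(r0.inv().apply(np.array(p,float)-p0)/1000).round(4).tolist(),'turn',(r0.inv()*r1).as_rotvec().round(4).tolist())
E
python3 - <<'E'
from h import *
goto((450,50,430),1.86)
goto((500,-370,450),1.049,frm=((450,50,430),1.86))
E
```

```text
shift [-0.3786, -0.2766, -0.0256] turn [-0.0013, 0.0004, 0.8118]
shift [-0.4168, -0.0719, -0.02] turn [-0.0, -0.0, 0.811]
```

```bash
python3 -m pendant '[[[-0.09,-0.07,-0.02],[0,0,0.2],0.09],[[-0.3786,-0.2766,-0.0256],[0,0,0.812],0.09],[[-0.3786,-0.2766,-0.0256],[0,0,0.812],0.09],[[-0.3786,-0.2766,-0.0256],[0,0,0.812],0.09],[[-0.3786,-0.2766,-0.0256],[0,0,0.812],0.09],[[-0.3786,-0.2766,-0.0256],[0,0,0.812],0.09],[[-0.3786,-0.2766,-0.0256],[0,0,0.812],0.09],[[-0.3786,-0.2766,-0.0256],[0,0,0.812],0.09],[[-0.3786,-0.2766,-0.0256],[0,0,0.812],0.09],[[-0.3786,-0.2766,-0.0256],[0,0,0.812],0.09]]'; python3 - <<'E'
from h import *
state();goto((500,-370,450),1.049)
E
```

```text
time: 0.93
tool_pos: [426.1, 95.4, 428.0]
tcp_rot: [-3.142, -0.0, 1.86]
contact_force: [2.0, 0.8, 0.6]
grip_width: 90.0
{'time': 0.933, 'tool_pos': [426.064, 95.434, 428.049], 'tcp_rot': [-3.142, -0.0, 1.86], 'contact_force': [1.969, 0.841, 0.614], 'moment': [-0.075, 0.018, -0.01], 'grip_width': 89.981, 'joint_positions': [0.044, 0.159, 1.706, 0.0, 1.277, -0.245]}
shift [-0.4672, -0.0617, -0.0221] turn [-0.0002, -0.0002, 0.8107]
```

```bash
python3 -c "
from h import *
snap('wrist','w1')"
python3 -m pendant '[[[-0.467,-0.062,-0.022],[0,0,0.81],0.09],[[-0.467,-0.062,-0.022],[0,0,0.81],0.09],[[-0.467,-0.062,-0.022],[0,0,0.81],0.09],[[-0.467,-0.062,-0.022],[0,0,0.81],0.09],[[-0.467,-0.062,-0.022],[0,0,0.81],0.09],[[-0.467,-0.062,-0.022],[0,0,0.81],0.09],[[-0.467,-0.062,-0.022],[0,0,0.81],0.09],[[-0.467,-0.062,-0.022],[0,0,0.81],0.09],[[-0.467,-0.062,-0.022],[0,0,0.81],0.09],[[-0.467,-0.062,-0.022],[0,0,0.81],0.09]]'
python3 -m pendant '[[[-0.06,-0.02,-0.0],[0,0,0],0.09],[[-0.06,-0.02,-0.0],[0,0,0],0.09],[[-0.06,-0.02,-0.0],[0,0,0],0.09]]'
python3 - <<'E'
from h import *
state();goto((500,-370,450),1.049); snap('wrist','w2')
a=cv2.imread('pics/w1.png');b=cv2.imread('pics/w2.png')
cv2.imwrite('pics/w12.png',np.hstack([cv2.resize(x,(400,300),interpolation=cv2.INTER_AREA) for x in(a,b)]))
c=load('w2');print(ray(c,320,240),proj(c,[509,-377,168.3]),proj(load('w1'),[540,125,105]))
E
```

```text
time: 1.82
tool_pos: [490.8, -315.5, 447.1]
tcp_rot: [-3.141, -0.0, 1.049]
contact_force: [1.3, -0.2, 0.1]
grip_width: 89.8
time: 2.07
tool_pos: [441.3, -358.8, 446.3]
tcp_rot: [-3.139, 0.001, 1.045]
contact_force: [-0.0, 0.7, 0.2]
grip_width: 89.6
{'time': 2.067, 'tool_pos': [441.278, -358.808, 446.252], 'tcp_rot': [-3.139, 0.001, 1.045], 'contact_force': [-0.017, 0.665, 0.18], 'moment': [-0.041, 0.056, 0.021], 'grip_width': 89.639, 'joint_positions': [-0.817, 0.397, 1.326, -0.002, 1.421, -0.291]}
shift [0.0198, 0.0564, -0.0039] turn [-0.0026, 0.0008, -0.004]
(array([ 479.99609751, -294.3616762 ,  425.56421257]), array([-0.14410367, -0.24438083, -0.95891196])) [[413.80591268 214.29753158]] [[457.0832529  227.99709916]]
```

View pics/w12.png

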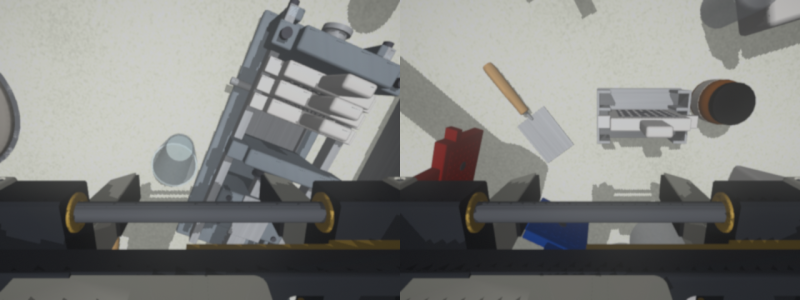

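The left half (w1) shows the pack and follower gap around (270,130). The right half (w2) shows the spare in the stand at about (650,125), which is full-image (400,200). I'll enlarge both.

```bash
python3 - <<'E'
import cv2,numpy as np
a=cv2.imread('pics/w1.png')[60:300,330:640];b=cv2.imread('pics/w2.png')[130:240,300:490]
a=cv2.resize(a,(418,324),interpolation=cv2.INTER_CUBIC) if 0 else a
A=cv2.resize(a,None,fx=1.25,fy=1.25,interpolation=cv2.INTER_CUBIC);B=cv2.resize(b,None,fx=4,fy=4,interpolation=cv2.INTER_CUBIC)
cv2.imwrite('pics/d.png',B)
A=cv2.resize(a,None,fx=2.5,fy=2.5,interpolation=cv2.INTER_CUBIC)
cv2.imwrite('pics/e.png',A);print(A.shape,B.shape)
E
```

```text
(600, 775, 3) (440, 760, 3)
```

View pics/d.png

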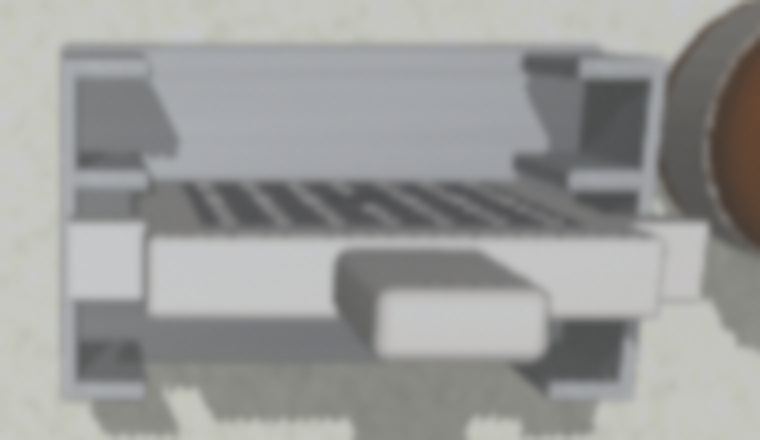

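View pics/e.png

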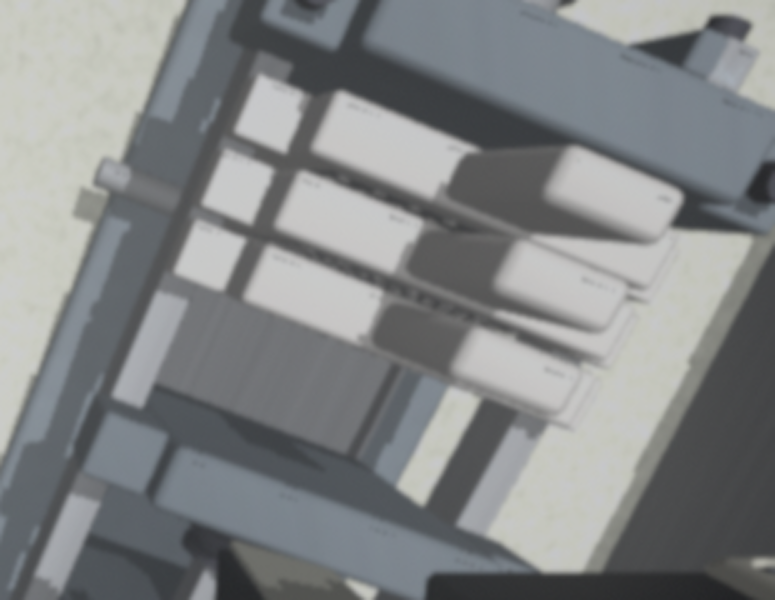

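The crops give these pixels:
- **d.png:** lug top spans (380–547, 290–358) and the body top spans (147–660, 236–317).
- **e.png:** plate 3's body front edge runs (245,300)–(570,428). The follower's top +y edge starts at (185,447), and the left rail's inner edge runs (187,300)–(140,410).

```bash
python3 - <<'E'
from h import *
w1=load('w1');w2=load('w2');t=load('top0');s=load('side0')
D=lambda x,y:(300+x/4,130+y/4);E=lambda x,y:(330+x/2.5,60+y/2.5)
f=lambda p:np.round(p,1)
print('lug wrist/top',tri(w2,D(462,324),t,(430+245/5,190+178/5)), 'wrist/side',tri(w2,D(462,324),s,(395+260/4.722,321.7)))
for z in(165,168,171):
  q=[onz(w2,*D(*p),z) for p in((380,324),(547,324))]; print(z,f(onz(w2,*D(462,324),z)),'width',np.linalg.norm(q[1]-q[0]))
q=[onz(w2,*D(*p),118) for p in((147,237),(660,235),(655,318),(147,317))]
for a,b in((0,1),(3,2)): v=q[b]-q[a]; print('body edge',f(q[a]),f(q[b]),np.linalg.norm(v),'ang',np.arctan2(v[1],v[0]))
print('body c',f(sum(q)/4))
yd=np.array([.067,.998,0]);xd=np.array([.998,-.067,0])
def S(n,p): print(n,f(p),'press x,y:',f(p@xd),f(p@yd))
for p in((245,300),(365,342),(570,428)): S('pl3 edge',onz(w1,*E(*p),140))
for p in((185,447),(330,495),(160,497)): S('fol',onz(w1,*E(*p),145))
for p in((187,300),(140,410),(158,290),(113,400)): S('Lrail',onz(w1,*E(*p),105))
for p in((532,424),(460,530)): S('Rrail outer/inner?',onz(w1,*E(*p),105))
for p in((483,330),(580,370),(520,372)): S('lug3',onz(w1,*E(*p),190))
E
```

```text
lug wrist/top (array([ 516.72905933, -393.43428741,  112.58691719]), np.float64(2.3863439422574895)) wrist/side (array([ 511.01752228, -375.90095899,  165.64870438]), np.float64(1.0604900668940795))
165 [ 511.5 -376.5  165. ] width 30.13737396677171
168 [ 511.1 -375.5  168. ] width 29.79038801267759
171 [ 510.8 -374.6  171. ] width 29.443402058583413
body edge [ 468.2 -341.4  118. ] [ 561.4 -395.   118. ] 107.45525529900857 ang -0.5220283672705812
body edge [ 459.9 -356.3  118. ] [ 553.3 -410.7  118. ] 108.12134881889068 ang -0.5277512123607185
body c [ 510.7 -375.8  118. ]
pl3 edge [490.5 157.2 140. ] press x,y: 479.0 189.8
pl3 edge [528.7 155.8 140. ] press x,y: 517.2 190.9
pl3 edge [598.3 149.1 140. ] press x,y: 587.1 188.9
fol [487.6 111.6 145. ] press x,y: 479.2 144.0
fol [534.8 109.9 145. ] press x,y: 526.4 145.5
fol [485.8  94.6 145. ] press x,y: 478.5 127.0
Lrail [483.4 150.6 105. ] press x,y: 472.3 182.6
Lrail [480.9 111.1 105. ] press x,y: 472.5 143.1
Lrail [473.1 150.9 105. ] press x,y: 462.1 182.3
Lrail [471.  111.8 105. ] press x,y: 462.6 143.1
Rrail outer/inner? [610.4 144.4 105. ] press x,y: 599.5 185.0
Rrail outer/inner? [603.3 102.1 105. ] press x,y: 595.3 142.3
lug3 [531.5 168.5 190. ] press x,y: 519.1 203.7
lug3 [558.  166.3 190. ] press x,y: 545.8 203.3
lug3 [544.4 161.7 190. ] press x,y: 532.5 197.9
```

```bash
python3 - <<'E'
from h import *
goto((511,-375.7,380),1.047);goto((511,-375.7,306),1.047)
E
```

```text
shift [0.0183, 0.0687, 0.0665] turn [-0.0016, -0.0005, -0.001]
shift [0.0182, 0.0688, 0.1405] turn [-0.0016, -0.0005, -0.001]
```

```bash
python3 -m pendant '[[[0.0183,0.0687,0.0],[-0.0016,0,0],0.07],[[0.0183,0.0687,0.03],[-0.0016,0,0],0.07],[[0.0183,0.0687,0.06],[-0.0016,0,0],0.07],[[0.0183,0.0687,0.06],[-0.0016,0,0],0.07],[[0.0183,0.0687,0.06],[-0.0016,0,0],0.07]]'; python3 - <<'E'
from h import *
state();goto((511,-375.7,306),1.047)
E
```

```text
time: 2.53
tool_pos: [512.9, -372.7, 385.9]
tcp_rot: [-3.138, -0.001, 1.051]
contact_force: [1.1, -0.3, 1.4]
grip_width: 70.4
{'time': 2.533, 'tool_pos': [512.88, -372.712, 385.895], 'tcp_rot': [-3.138, -0.001, 1.051], 'contact_force': [1.146, -0.263, 1.424], 'moment': [-0.106, 0.117, -0.015], 'grip_width': 70.365, 'joint_positions': [-0.749, 0.56, 1.225, 0.001, 1.361, -0.23]}
shift [-0.0036, 0.0001, 0.0799] turn [-0.0032, -0.0014, 0.0043]
```

```bash
python3 -m pendant '[[[-0.0036,0,0.03],[-0.003,-0.001,0.004],0.07],[[-0.0036,0,0.055],[-0.003,-0.001,0.004],0.07],[[-0.0036,0,0.08],[-0.003,-0.001,0.004],0.07],[[-0.0036,0,0.08],[-0.003,-0.001,0.004],0.07],[[-0.0036,0,0.08],[-0.003,-0.001,0.004],0.02],[[-0.0036,0,0.08],[-0.003,-0.001,0.004],0.02],[[-0.0036,0,0.08],[-0.003,-0.001,0.004],0.02],[[-0.0036,0,0.08],[-0.003,-0.001,0.004],0.02],[[-0.0036,0,0.08],[-0.003,-0.001,0.004],0.02],[[-0.0036,0,0.08],[-0.003,-0.001,0.004],0.02]]'; python3 - <<'E'
from h import *
o=state();goto(np.array(o['tool_pos'])+[0,0,110],1.047)
E
```

```text
time: 3.37
tool_pos: [510.7, -377.2, 308.3]
tcp_rot: [3.136, 0.001, 1.046]
contact_force: [-1.7, 1.5, 1.9]
grip_width: 34.7
{'time': 3.367, 'tool_pos': [510.71, -377.249, 308.317], 'tcp_rot': [3.136, 0.001, 1.046], 'contact_force': [-1.731, 1.509, 1.922], 'moment': [0.074, 0.336, -0.01], 'grip_width': 34.723, 'joint_positions': [-0.757, 0.623, 1.333, 0.0, 1.18, -0.232]}
shift [-0.0001, 0.0006, -0.11] turn [0.0057, 0.0012, -0.0012]
```

```bash
python3 -m pendant '[[[0,0,0],[0,0,0],0.02],[[0,0,0],[0,0,0],0.02],[[0,0,0],[0,0,0],0.02],[[0,0,-0.01],[0,0,0],0.02],[[0,0,-0.03],[0,0,0],0.02],[[0,0,-0.06],[0,0,0],0.02],[[0,0,-0.09],[0.003,0,0],0.02],[[0,0,-0.12],[0.006,0,0],0.02],[[0,0,-0.14],[0.006,0,0],0.02],[[0,0,-0.14],[0.006,0,0],0.02]]'; python3 - <<'E'
from h import *
o=state()
xd=np.array([.998,-.067]);yd=np.array([.067,.998])
S=532.4*xd+160*yd; print(S)
goto((500,-200,530),1.25);goto((S[0],S[1],530),1.504,frm=((500,-200,530),1.25))
E
```

```text
time: 4.2
tool_pos: [510.3, -376.8, 453.1]
tcp_rot: [3.134, 0.003, 1.046]
contact_force: [1.1, -0.8, -2.1]
grip_width: 31.6
{'time': 4.2, 'tool_pos': [510.271, -376.819, 453.114], 'tcp_rot': [3.134, 0.003, 1.046], 'contact_force': [1.118, -0.754, -2.139], 'moment': [-0.145, 0.047, 0.041], 'grip_width': 31.583, 'joint_positions': [-0.757, 0.522, 1.107, -0.001, 1.504, -0.231]}
[542.0552 124.0092]
shift [0.1476, -0.0969, -0.0781] turn [0.0074, 0.0037, -0.2042]
shift [0.3207, -0.0623, -0.0] turn [0.0, 0.0, -0.254]
```

```bash
python3 -m pendant '[[[0.02,-0.02,-0.03],[0.0074,0.0037,-0.05],0.02],[[0.05,-0.045,-0.06],[0.0074,0.0037,-0.1],0.02],[[0.085,-0.07,-0.078],[0.0074,0.0037,-0.15],0.02],[[0.12,-0.09,-0.078],[0.0074,0.0037,-0.2],0.02],[[0.1476,-0.0969,-0.078],[0.0074,0.0037,-0.2],0.02],[[0.1476,-0.0969,-0.078],[0.0074,0.0037,-0.2],0.02]]'; python3 - <<'E'
from h import *
o=state()
goto((490,0,530),1.45,o); goto((542,124,530),1.504,o)
E
```

```text
time: 4.7
tool_pos: [500.7, -194.8, 525.7]
tcp_rot: [-3.133, -0.007, 1.251]
contact_force: [0.4, 0.6, -2.2]
grip_width: 31.6
{'time': 4.7, 'tool_pos': [500.698, -194.757, 525.731], 'tcp_rot': [-3.133, -0.007, 1.251], 'contact_force': [0.425, 0.563, -2.194], 'moment': [-0.04, 0.016, 0.009], 'grip_width': 31.58, 'joint_positions': [-0.515, 0.306, 1.247, 0.005, 1.598, -0.196]}
shift [0.1816, -0.0713, -0.0023] turn [-0.0078, -0.0081, -0.1985]
shift [0.3156, -0.0609, -0.0015] turn [-0.0076, -0.0083, -0.2525]
```

```bash
python3 -m pendant '[[[0.03,-0.01,-0.003],[0,0,-0.04],0.02],[[0.065,-0.025,-0.003],[0,0,-0.08],0.02],[[0.1,-0.04,-0.003],[0,0,-0.12],0.02],[[0.14,-0.055,-0.003],[0,0,-0.16],0.02],[[0.18,-0.065,-0.003],[0,0,-0.2],0.02],[[0.22,-0.07,-0.003],[0,0,-0.22],0.02],[[0.26,-0.067,-0.003],[0,0,-0.25],0.02],[[0.295,-0.063,-0.003],[0,0,-0.253],0.02],[[0.315,-0.061,-0.003],[0,0,-0.253],0.02],[[0.315,-0.061,-0.003],[0,0,-0.253],0.02]]'; python3 -m pendant '[[[0,0,0],[0,0,0],0.02],[[0,0,0],[0,0,0],0.02],[[0,0,0],[0,0,0],0.02]]'; python3 - <<'E'
from h import *
o=state()
w=snap('wrist','w3');t=snap('top','t3');s=snap('side','s3')
print('slot w',proj(w,[542,124,105]),'lug tops',proj(w,[544,160,190]),proj(t,[542,124,250]),proj(s,[542,124,285]))
z=lambda i,x,y,w_,h,W,H:cv2.resize(i['color'][y:y+h,x:x+w_,::-1],(W,H),interpolation=cv2.INTER_CUBIC)
cv2.imwrite('pics/f.png',np.hstack([z(w,160,0,400,300,400,300),z(s,240,90,200,150,400,300)]))
E
```

```text
time: 5.53
tool_pos: [544.4, 120.9, 527.8]
tcp_rot: [-3.131, -0.007, 1.503]
contact_force: [-0.6, -0.9, -2.5]
grip_width: 32.1
time: 5.78
tool_pos: [543.1, 116.4, 529.7]
tcp_rot: [-3.133, -0.005, 1.497]
contact_force: [-0.1, -0.6, -1.8]
grip_width: 32.1
{'time': 5.783, 'tool_pos': [543.113, 116.426, 529.727], 'tcp_rot': [-3.133, -0.005, 1.497], 'contact_force': [-0.134, -0.605, -1.837], 'moment': [-0.093, 0.06, -0.008], 'grip_width': 32.08, 'joint_positions': [0.072, 0.342, 1.185, 0.006, 1.622, 0.145]}
slot w [[320.40874762 197.07731828]] lug tops [[319.00584247 171.7824024 ]] [[275.41017562 207.59467442]] [[328.7900719  168.14359021]]
```

View pics/f.png

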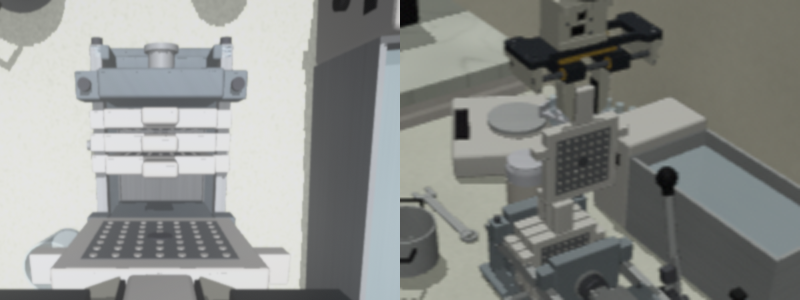

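f.png shows the held plate hanging square. In the wrist view the pack plates are at rows 115, 140 and 163, and the gap runs from about row 175 down to the follower's top edge near row 213. Next I'll read the exact edges from brightness profiles.

```bash
python3 - <<'E'
from h import *
w=load('w3');g=cv2.cvtColor(w['color'],cv2.COLOR_RGB2GRAY).astype(int)
p=g[:,285:295].mean(1).astype(int); print('col290 rows150-225',list(zip(range(150,226),p[150:226])))
print('row163',[(x,g[162:166,x].mean().astype(int)) for x in list(range(245,275))+list(range(370,395))])
print('lug row170',[(x,g[167:172,x].mean().astype(int)) for x in list(range(298,312))+list(range(330,345))])
print('rail rows 190',[(x,g[188:193,x].mean().astype(int)) for x in list(range(250,275))+list(range(365,392))])
E
```

```text
col290 rows150-225 [(150, np.int64(212)), (151, np.int64(176)), (152, np.int64(136)), (153, np.int64(115)), (154, np.int64(116)), (155, np.int64(141)), (156, np.int64(183)), (157, np.int64(216)), (158, np.int64(225)), (159, np.int64(227)), (160, np.int64(227)), (161, np.int64(227)), (162, np.int64(227)), (163, np.int64(227)), (164, np.int64(227)), (165, np.int64(227)), (166, np.int64(227)), (167, np.int64(227)), (168, np.int64(227)), (169, np.int64(227)), (170, np.int64(226)), (171, np.int64(225)), (172, np.int64(218)), (173, np.int64(196)), (174, np.int64(167)), (175, np.int64(150)), (176, np.int64(145)), (177, np.int64(145)), (178, np.int64(145)), (179, np.int64(145)), (180, np.int64(145)), (181, np.int64(145)), (182, np.int64(145)), (183, np.int64(145)), (184, np.int64(145)), (185, np.int64(145)), (186, np.int64(145)), (187, np.int64(145)), (188, np.int64(145)), (189, np.int64(144)), (190, np.int64(145)), (191, np.int64(144)), (192, np.int64(144)), (193, np.int64(144)), (194, np.int64(144)), (195, np.int64(144)), (196, np.int64(144)), (197, np.int64(144)), (198, np.int64(142)), (1
[... 2915 characters left out ...]
0, np.int64(114)), (271, np.int64(119)), (272, np.int64(120)), (273, np.int64(120)), (274, np.int64(120)), (365, np.int64(122)), (366, np.int64(120)), (367, np.int64(120)), (368, np.int64(120)), (369, np.int64(120)), (370, np.int64(120)), (371, np.int64(118)), (372, np.int64(112)), (373, np.int64(104)), (374, np.int64(109)), (375, np.int64(144)), (376, np.int64(185)), (377, np.int64(202)), (378, np.int64(204)), (379, np.int64(204)), (380, np.int64(203)), (381, np.int64(202)), (382, np.int64(200)), (383, np.int64(200)), (384, np.int64(200)), (385, np.int64(200)), (386, np.int64(207)), (387, np.int64(219)), (388, np.int64(225)), (389, np.int64(226)), (390, np.int64(226)), (391, np.int64(226))]
```

```bash
python3 - <<'E'
from h import *
w=load('w3');print(ray(w,320,240))
yd=np.array([.067,.998,0]);xd=np.array([.998,-.067,0])
def S(n,p): print(n,np.round(p,1),'press x,y:',round(p@xd,1),round(p@yd,1))
S('tcp',np.array([543.1,116.4,0]))
S('pl3 edge',onz(w,290,173.3,140));S('pl3L',onz(w,265,164,140));S('pl3R',onz(w,375,164,140))
S('fol145',onz(w,290,217.5,145));S('folbottom20',onz(w,290,200.5,12))
for x in(256,266.7,375.3,386): S('rail%d'%x,onz(w,x,190,105))
S('lugL',onz(w,302,170,190));S('lugR',onz(w,337.5,170,190))
t=load('t3');g=t['color']
# follower & plate3 in first top image
t=load('top0');g=cv2.cvtColor(t['color'],cv2.COLOR_RGB2GRAY).astype(int)
print([(x,g[206:209,x].mean().astype(int)) for x in range(255,305)])
for x in(264,290,299):S('top%d'%x,onz(t,x,207,145))
E
```

```text
(array([549.6014238 , 190.87797659, 509.50350834]), array([-0.02779057, -0.27616616, -0.96070804]))
tcp [543.1 116.4   0. ] press x,y: 534.2 152.6
pl3 edge [514.2 155.8 140. ] press x,y: 502.7 189.9
pl3L [490.3 166.7 140. ] press x,y: 478.2 199.2
pl3R [598.8 158.7 140. ] press x,y: 587.0 198.5
fol145 [510.4 112.  145. ] press x,y: 501.9 146.0
folbottom20 [498.4 106.9  12. ] press x,y: 490.2 140.1
rail256 [471.6 137.  105. ] press x,y: 461.4 168.3
rail266 [483.4 136.2 105. ] press x,y: 473.3 168.3
rail375 [602.9 127.5 105. ] press x,y: 593.2 167.6
rail386 [614.7 126.6 105. ] press x,y: 604.9 167.5
lugL [529.5 162.6 190. ] press x,y: 517.6 197.7
lugR [559.9 160.3 190. ] press x,y: 548.1 197.5
[(255, np.int64(137)), (256, np.int64(134)), (257, np.int64(108)), (258, np.int64(75)), (259, np.int64(67)), (260, np.int64(88)), (261, np.int64(116)), (262, np.int64(134)), (263, np.int64(140)), (264, np.int64(140)), (265, np.int64(130)), (266, np.int64(103)), (267, np.int64(78)), (268, np.int64(82)), (269, np.int64(85)), (270, np.int64(65)), (271, np.int64(41)), (272, np.int64(34)), (273, np.int64(40)), (274, np.int64(55)), (275, np.int64(65)), (276, np.int64(71)), (277, np.int64(72)), (278, np.int64(72)), (279, np.int64(71)), (280, np.int64(72)), (281, np.int64(72)), (282, np.int64(71)), (283, np.int64(72)), (284, np.int64(72)), (285, np.int64(72)), (286, np.int64(73)), (287, np.int64(77)), (288, np.int64(82)), (289, np.int64(85)), (290, np.int64(85)), (291, np.int64(85)), (292, np.int64(85)), (293, np.int64(85)), (294, np.int64(80)), (295, np.int64(63)), (296, np.int64(41)), (297, np.int64(34)), (298, np.int64(47)), (299, np.int64(63)), (300, np.int64(70)), (301, np.int64(72)), (302, np.int64(72)), (303, np.int64(71)), (304, np.int64(66))]
top264 [558.8 162.9 145. ] press x,y: 546.7 200.0
top290 [558.9  96.6 145. ] press x,y: 551.3 133.8
top299 [558.9  73.6 145. ] press x,y: 552.9 110.9
```

```bash
python3 - <<'E'
from h import *
o=state()
yd=np.array([.07,.9976]);xd=np.array([.9976,-.07])
S=np.array([.998,-.067])*533+np.array([.067,.998])*167; print(S)
goto((*S,500),1.501,o);goto((*S,345),1.501,o)
E
```

```text
{'time': 5.933, 'tool_pos': [543.063, 116.47, 530.333], 'tcp_rot': [-3.134, -0.006, 1.497], 'contact_force': [-0.074, 1.065, -2.788], 'moment': [-0.083, 0.067, -0.012], 'grip_width': 32.078, 'joint_positions': [0.072, 0.342, 1.184, 0.007, 1.622, 0.145]}
[543.123 130.955]
shift [0.0143, -0.0008, 0.0304] turn [-0.0071, -0.0057, -0.0038]
shift [0.0134, 0.0003, 0.1854] turn [-0.0071, -0.0057, -0.0038]
```

```bash
python3 -m pendant '[[[0.0143,0,0],[-0.007,-0.006,-0.004],0.02],[[0.0143,0,0.01],[-0.007,-0.006,-0.004],0.02],[[0.0143,0,0.03],[-0.007,-0.006,-0.004],0.02],[[0.0143,0,0.05],[-0.007,-0.006,-0.004],0.02],[[0.0143,0,0.05],[-0.007,-0.006,-0.004],0.02],[[0.0143,0,0.05],[-0.007,-0.006,-0.004],0.02]]'; python3 - <<'E'
from h import *
o=state()
goto((543.1,131,345),1.501,o)
E
```

```text
time: 6.43
tool_pos: [543.8, 131.6, 480.0]
tcp_rot: [-3.139, 0.0, 1.502]
contact_force: [-0.2, 0.4, -1.3]
grip_width: 31.8
{'time': 6.433, 'tool_pos': [543.833, 131.564, 480.01], 'tcp_rot': [-3.139, 0.0, 1.502], 'contact_force': [-0.185, 0.356, -1.302], 'moment': [-0.065, 0.085, 0.025], 'grip_width': 31.833, 'joint_positions': [0.1, 0.363, 1.286, -0.0, 1.495, 0.169]}
shift [-0.0005, -0.0004, 0.135] turn [-0.0021, 0.0005, 0.001]
```

```bash
python3 -m pendant '[[[-0.0005,-0.0005,0.01],[-0.002,0,0],0.02],[[-0.0005,-0.0005,0.03],[-0.002,0,0],0.02],[[-0.0005,-0.0005,0.05],[-0.002,0,0],0.02],[[-0.0005,-0.0005,0.07],[-0.002,0,0],0.02],[[-0.0005,-0.0005,0.09],[-0.002,0,0],0.02],[[-0.0005,-0.0005,0.11],[-0.002,0,0],0.02],[[-0.0005,-0.0005,0.125],[-0.002,0,0],0.02],[[-0.0005,-0.0005,0.135],[-0.002,0,0],0.02],[[-0.0005,-0.0005,0.135],[-0.002,0,0],0.02],[[-0.0005,-0.0005,0.135],[-0.002,0,0],0.02]]'; python3 - <<'E'
from h import *
o=state()
goto((543.1,131,331),1.501,o)
snap('side','s4')
E
```

```text
time: 7.27
tool_pos: [543.8, 131.4, 346.3]
tcp_rot: [3.139, -0.0, 1.502]
contact_force: [0.4, 1.0, -2.0]
grip_width: 31.9
{'time': 7.267, 'tool_pos': [543.837, 131.435, 346.283], 'tcp_rot': [3.139, -0.0, 1.502], 'contact_force': [0.379, 0.982, -1.979], 'moment': [-0.101, 0.083, -0.055], 'grip_width': 31.859, 'joint_positions': [0.1, 0.455, 1.517, -0.001, 1.166, 0.169]}
shift [-0.0005, -0.0008, 0.0153] turn [0.0031, -0.0, 0.0015]
```

No contact so far. I'll lower slowly and watch the force.

```bash
python3 -m pendant '[[[0,-0.0005,0.005],[0.002,0,0],0.02],[[0,-0.0005,0.01],[0.002,0,0],0.02],[[0,-0.0005,0.012],[0.002,0,0],0.02],[[0,-0.0005,0.012],[0.002,0,0],0.02]]';python3 -m pendant '[[[0,0,0.002],[0,0,0],0.02],[[0,0,0.002],[0,0,0],0.02]]';python3 -m pendant '[[[0,0,0.001],[0,0,0],0.02],[[0,0,0.002],[0,0,0],0.02]]'
```

```text
time: 7.65
tool_pos: [542.7, 131.6, 332.8]
tcp_rot: [-3.14, 0.0, 1.503]
contact_force: [0.0, 0.2, -2.2]
grip_width: 31.7
time: 7.82
tool_pos: [542.9, 131.6, 331.0]
tcp_rot: [-3.141, 0.0, 1.503]
contact_force: [0.2, 0.4, -2.3]
grip_width: 31.8
time: 7.98
tool_pos: [543.0, 131.7, 329.8]
tcp_rot: [3.141, -0.0, 1.503]
contact_force: [-3.4, 0.2, 9.1]
grip_width: 31.8
```

Contact came at TCP z ≈ 330, as predicted. I'll release and back off.

```bash
python3 -m pendant '[[[0,0,-0.001],[0,0,0],0.02],[[0,0,-0.001],[0,0,0],0.05],[[0,0,-0.001],[0,0,0],0.07],[[0,0,-0.001],[0,0,0],0.07],[[0,0,-0.001],[0,0,0],0.07],[[0,0,-0.02],[0,0,0],0.07],[[0,0,-0.05],[0,0,0],0.07],[[0,0,-0.09],[0,0,0],0.07],[[0,0,-0.13],[0,0,0],0.07],[[0,0,-0.13],[0,0,0],0.07]]'
python3 - <<'E'
from h import *
o=state()
w=snap('wrist','w5');s=snap('side','s5')
z=lambda i,x,y,w_,h,W,H:cv2.resize(i['color'][y:y+h,x:x+w_,::-1],(W,H),interpolation=cv2.INTER_CUBIC)
cv2.imwrite('pics/g.png',np.hstack([z(w,160,0,400,300,400,300),z(s,270,160,160,120,400,300)]))
E
```

```text
time: 8.82
tool_pos: [543.4, 131.8, 467.7]
tcp_rot: [3.127, -0.002, 1.503]
contact_force: [0.8, 1.0, 0.3]
grip_width: 70.2
{'time': 8.817, 'tool_pos': [543.362, 131.751, 467.743], 'tcp_rot': [3.127, -0.002, 1.503], 'contact_force': [0.796, 0.984, 0.343], 'moment': [-0.074, 0.038, -0.006], 'grip_width': 70.184, 'joint_positions': [0.101, 0.363, 1.319, -0.0, 1.445, 0.169]}
```

View pics/g.png

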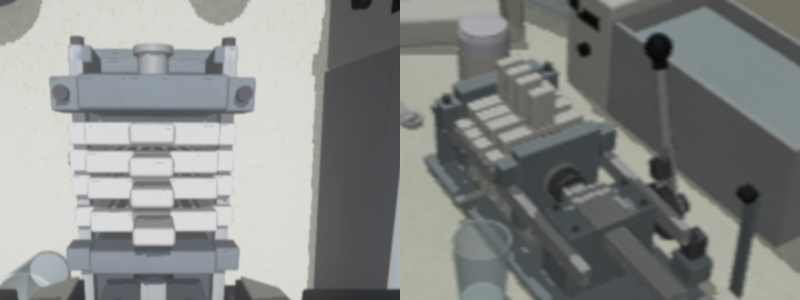

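g.png shows the spare hanging as the fourth plate, square on both rails and clear of the follower. The side view shows the knob unchanged at about (658,45). Next I'll turn the jaws along the rails and straddle the knob.

```bash
python3 - <<'E'
from h import *
o=get_obs();goto((639,47,470),3.07,o);goto((639,47,470),2.3,o); goto((639,47,470),3.07,frm=((639,47,470),2.3))
w=load('w5')
yd=np.array([.067,.998,0]);xd=np.array([.998,-.067,0])
g=cv2.cvtColor(w['color'],cv2.COLOR_RGB2GRAY).astype(int)
p=onz(w,160+155,230,190);print('spare lug top approx',p,p@xd,p@yd)
E
```

```text
shift [-0.0779, 0.1017, -0.0086] turn [0.0036, 0.0027, -1.5671]
shift [-0.0779, 0.1017, -0.0086] turn [0.004, 0.001, -0.7971]
shift [0.0, 0.0, 0.0] turn [0.0, 0.0, -0.77]
spare lug top approx [545.43137068 138.6916279  190.        ] 535.048168867094 174.95814648210808
```

```bash
python3 -m pendant '[[[-0.01,0.01,-0.01],[0,0,-0.12],0.07],[[-0.03,0.04,-0.01],[0,0,-0.24],0.07],[[-0.05,0.06,-0.01],[0,0,-0.36],0.07],[[-0.078,0.102,-0.01],[0,0,-0.48],0.07],[[-0.078,0.102,-0.01],[0,0,-0.6],0.07],[[-0.078,0.102,-0.01],[0,0,-0.72],0.07],[[-0.078,0.102,-0.01],[0,0,-0.84],0.07],[[-0.078,0.102,-0.01],[0,0,-0.96],0.07],[[-0.078,0.102,-0.01],[0,0,-1.08],0.07],[[-0.078,0.102,-0.01],[0,0,-1.2],0.07]]'
python3 -m pendant '[[[0,0,0],[0,0,-0.12],0.07],[[0,0,0],[0,0,-0.24],0.07],[[0,0,0],[0,0,-0.36],0.07],[[0,0,0],[0,0,-0.367],0.07],[[0,0,0],[0,0,-0.367],0.07]]'
python3 - <<'E'
from h import *
o=state();goto((639,47,424),3.07,o); 
w=snap('wrist','w6');t=snap('top','t6');s=snap('side','s6');print(proj(w,[639,47,258]))
z=lambda i,x,y,w_,h,W,H:cv2.resize(i['color'][y:y+h,x:x+w_,::-1],(W,H),interpolation=cv2.INTER_CUBIC)
cv2.imwrite('pics/k.png',np.hstack([cv2.resize(w['color'][:,:,::-1],(400,300)),z(s,290,120,160,120,400,300)]))
E
```

```text
time: 9.75
tool_pos: [639.5, 46.8, 466.9]
tcp_rot: [-3.14, -0.004, 2.709]
contact_force: [0.6, -0.6, 0.1]
grip_width: 69.8
time: 10.17
tool_pos: [639.5, 46.8, 467.6]
tcp_rot: [-3.141, -0.003, 3.067]
contact_force: [-0.4, -0.1, 0.4]
grip_width: 69.7
{'time': 10.167, 'tool_pos': [639.452, 46.848, 467.614], 'tcp_rot': [-3.141, -0.003, 3.067], 'contact_force': [-0.39, -0.118, 0.413], 'moment': [0.025, -0.01, -0.015], 'grip_width': 69.736, 'joint_positions': [-0.046, 0.535, 1.047, -0.0, 1.563, -1.542]}
shift [0.0003, 0.0001, 0.0436] turn [-0.0002, -0.003, -0.0033]
[[320.45253452 272.15755939]]
```

View pics/k.png

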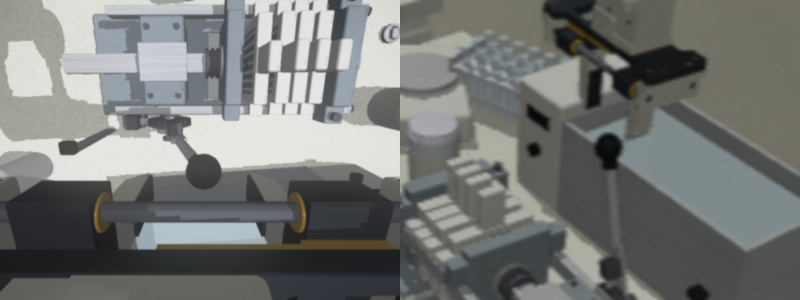

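The wrist view has the knob at about full-image (325,273), against a prediction of (320,272), so it sits between the open fingers. I'll descend and close to 40 mm.

```bash
python3 -m pendant '[[[0,0.002,0.015],[0,-0.003,-0.003],0.07],[[0,0.002,0.03],[0,-0.003,-0.003],0.07],[[0,0.002,0.0436],[0,-0.003,-0.003],0.07],[[0,0.002,0.0436],[0,-0.003,-0.003],0.05],[[0,0.002,0.0436],[0,-0.003,-0.003],0.036],[[0,0.002,0.0436],[0,-0.003,-0.003],0.036],[[0,0.002,0.0436],[0,-0.003,-0.003],0.036],[[0,0.002,0.0436],[0,-0.003,-0.003],0.036]]'
python3 - <<'E'
from h import *
o=state()
# arc way-points in press frame, pivot at (635.6,-3,64)
P=np.array([635.6,-3,64]);yd=np.array([.068,.9977,0])
for th in (.25,.1,0,-.1,-.2,-.3,-.4,-.5,-.6,-.65):
    k=P+200*np.sin(th)*yd+[0,0,200*np.cos(th)+166]; print(th,totool(k,o).round(4))
E
```

```text
time: 10.98
tool_pos: [639.6, 48.8, 426.7]
tcp_rot: [-3.141, 0.005, 3.072]
contact_force: [0.2, -0.5, 0.1]
grip_width: 41.5
{'time': 10.983, 'tool_pos': [639.587, 48.832, 426.7], 'tcp_rot': [-3.141, 0.005, 3.072], 'contact_force': [0.235, -0.499, 0.112], 'moment': [0.028, 0.014, -0.017], 'grip_width': 41.53, 'joint_positions': [-0.043, 0.549, 1.132, -0.0, 1.456, -1.545]}
0.25 [ 0.0005 -0.0025  0.0029]
0.1 [ 0.0004 -0.032  -0.0023]
0 [ 0.0004 -0.052  -0.0033]
-0.1 [ 0.0004 -0.072  -0.0023]
-0.2 [ 0.0004 -0.0917  0.0007]
-0.3 [ 0.0004 -0.1111  0.0056]
-0.4 [ 0.0004 -0.1299  0.0125]
-0.5 [ 0.0004 -0.1479  0.0212]
-0.6 [ 0.0004 -0.1649  0.0317]
-0.65 [ 0.0004 -0.173   0.0375]
```

```bash
python3 -m pendant '[[[0,-0.02,-0.001],[0,0,0],0.036],[[0,-0.04,-0.003],[0,0,0],0.036],[[0,-0.06,-0.003],[0,0,0],0.036],[[0,-0.08,-0.001],[0,0,0],0.036],[[0,-0.1,0.003],[0,0,0],0.036],[[0,-0.12,0.009],[0,0,0],0.036],[[0,-0.138,0.016],[0,0,0],0.036],[[0,-0.153,0.024],[0,0,0],0.036],[[0,-0.153,0.024],[0,0,0],0.036],[[0,-0.153,0.024],[0,0,0],0.036]]'
python3 -m pendant '[[[0,-0.004,0.002],[0,0,0],0.036],[[0,-0.008,0.005],[0,0,0],0.036],[[0,-0.008,0.005],[0,0,0],0.036]]'
python3 -m pendant '[[[0,-0.004,0.002],[0,0,0],0.036],[[0,-0.004,0.002],[0,0,0],0.036]]'
```

```text
time: 11.82
tool_pos: [629.0, -104.3, 401.3]
tcp_rot: [3.142, 0.002, 3.071]
contact_force: [-0.2, -1.0, 0.0]
grip_width: 35.7
time: 12.07
tool_pos: [628.6, -111.6, 396.5]
tcp_rot: [-3.141, 0.003, 3.073]
contact_force: [0.1, -0.6, 0.8]
grip_width: 36.2
time: 12.23
tool_pos: [628.3, -115.7, 394.4]
tcp_rot: [-3.142, 0.003, 3.073]
contact_force: [1.2, 0.2, -0.2]
grip_width: 35.9
```

```bash
python3 -m pendant '[[[0,-0.003,0.002],[0,0,0],0.036],[[0,-0.003,0.002],[0,0,0],0.036]]'
python3 -m pendant '[[[0,-0.003,0.002],[0,0,0],0.036],[[0,-0.003,0.002],[0,0,0],0.036]]'
python3 -c "
from h import *
state();snap('side','s7');snap('top','t7')
t=load('t7');w=snap('wrist','w7')
print(proj(load('s7'),[628,-116,229]))
"
```

```text
time: 12.4
tool_pos: [628.1, -118.3, 392.7]
tcp_rot: [3.14, 0.003, 3.073]
contact_force: [0.2, 4.5, 1.7]
grip_width: 35.5
time: 12.57
tool_pos: [628.0, -119.6, 392.2]
tcp_rot: [3.137, 0.005, 3.074]
contact_force: [-0.1, 12.1, 8.2]
grip_width: 36.0
{'time': 12.567, 'tool_pos': [627.966, -119.595, 392.164], 'tcp_rot': [3.137, 0.005, 3.074], 'contact_force': [-0.098, 12.094, 8.218], 'moment': [2.285, 0.114, -0.002], 'grip_width': 36.042, 'joint_positions': [-0.309, 0.564, 1.2, 0.006, 1.374, -1.814]}
[[410.46790614 218.34995322]]
```

The stop contact at TCP y ≈ -118 confirms the pivot estimate of (635.6, -3, 64). Next I'll back off it and compute the stroke waypoints.

```bash
python3 -m pendant '[[[0,0.006,-0.004],[0,0,0],0.036],[[0,0.006,-0.004],[0,0,0],0.036]]'
cat >> h.py <<'E'
def arc(ths,lead=2,o=None,hz=166):
    o=o or get_obs();P=np.array([635.6,-3,64]);yd=np.array([.068,.9977,0])
    for th in ths: print(round(th,2),totool(P+(200*np.sin(th)+lead)*yd+[0,0,200*np.cos(th)+hz],o).round(3).tolist())
E
python3 - <<'E'
from h import *
o=state();arc(np.arange(-.5,.58,.1),o=o);goto(o['tool_pos'],3.073)
E
```

```text
time: 12.88
tool_pos: [628.3, -115.1, 395.5]
tcp_rot: [-3.14, 0.004, 3.074]
contact_force: [0.3, -0.6, -1.1]
grip_width: 36.0
{'time': 12.883, 'tool_pos': [628.332, -115.076, 395.515], 'tcp_rot': [-3.14, 0.004, 3.074], 'contact_force': [0.346, -0.561, -1.098], 'moment': [0.022, 0.055, -0.016], 'grip_width': 36.008, 'joint_positions': [-0.301, 0.561, 1.196, -0.0, 1.381, -1.804]}
-0.5 [0.0, 0.018, -0.01]
-0.4 [0.0, 0.036, -0.019]
-0.3 [0.0, 0.055, -0.026]
-0.2 [0.0, 0.075, -0.031]
-0.1 [0.0, 0.094, -0.034]
-0.0 [0.0, 0.114, -0.035]
0.1 [0.0, 0.134, -0.034]
0.2 [0.0, 0.154, -0.031]
0.3 [0.0, 0.173, -0.026]
0.4 [0.0, 0.192, -0.019]
0.5 [0.0, 0.21, -0.01]
shift [0.0, 0.0, 0.0] turn [-0.0011, 0.0039, 0.0006]
```

```bash
python3 -m pendant '[[[0,0.018,-0.01],[0,0,0],0.036],[[0,0.036,-0.019],[0,0,0],0.036],[[0,0.055,-0.026],[0,0,0],0.036],[[0,0.075,-0.031],[0,0,0],0.036],[[0,0.094,-0.034],[0,0,0],0.036],[[0,0.114,-0.035],[0,0,0],0.036],[[0,0.134,-0.034],[0,0,0],0.036],[[0,0.154,-0.031],[0,0,0],0.036],[[0,0.173,-0.026],[0,0,0],0.036],[[0,0.192,-0.019],[0,0,0],0.036]]'
python3 -m pendant '[[[0,0.018,0.009],[0,0,0],0.036],[[0,0.023,0.012],[0,0,0],0.036],[[0,0.023,0.012],[0,0,0],0.036]]'
python3 - <<'E'
from h import *
o=state();arc(np.arange(.5,-.65,-.1),lead=-2,o=o)
E
```

```text
time: 13.72
tool_pos: [641.6, 75.7, 414.0]
tcp_rot: [-3.139, 0.005, 3.072]
contact_force: [0.5, -2.7, 0.9]
grip_width: 36.2
time: 13.97
tool_pos: [642.9, 99.5, 400.3]
tcp_rot: [-3.141, 0.001, 3.074]
contact_force: [-0.0, 0.2, 0.1]
grip_width: 36.0
{'time': 13.967, 'tool_pos': [642.939, 99.458, 400.301], 'tcp_rot': [-3.141, 0.001, 3.074], 'contact_force': [-0.034, 0.165, 0.139], 'moment': [0.032, -0.027, 0.021], 'grip_width': 36.013, 'joint_positions': [0.036, 0.582, 1.146, -0.001, 1.413, -1.467]}
0.5 [0.0, -0.009, -0.005]
0.4 [0.0, -0.027, -0.014]
0.3 [0.0, -0.046, -0.021]
0.2 [0.0, -0.065, -0.026]
0.1 [0.0, -0.085, -0.029]
0.0 [0.0, -0.105, -0.03]
-0.1 [0.0, -0.125, -0.029]
-0.2 [0.0, -0.144, -0.026]
-0.3 [0.0, -0.164, -0.021]
-0.4 [0.0, -0.183, -0.014]
-0.5 [0.001, -0.201, -0.005]
-0.6 [0.001, -0.218, 0.005]
```

```bash
python3 -m pendant '[[[0,-0.018,-0.009],[0,0,0],0.036],[[0,-0.046,-0.021],[0,0,0],0.036],[[0,-0.075,-0.028],[0,0,0],0.036],[[0,-0.105,-0.03],[0,0,0],0.036],[[0,-0.135,-0.028],[0,0,0],0.036],[[0,-0.164,-0.021],[0,0,0],0.036],[[0,-0.183,-0.014],[0,0,0],0.036],[[0,-0.201,-0.005],[0,0,0],0.036],[[0,-0.213,0.003],[0,0,0],0.036],[[0,-0.213,0.003],[0,0,0],0.036]]'
python3 -m pendant '[[[0,0.018,-0.008],[0,0,0],0.036],[[0,0.036,-0.017],[0,0,0],0.036],[[0,0.055,-0.024],[0,0,0],0.036],[[0,0.075,-0.03],[0,0,0],0.036],[[0,0.094,-0.033],[0,0,0],0.036],[[0,0.114,-0.034],[0,0,0],0.036],[[0,0.134,-0.033],[0,0,0],0.036],[[0,0.154,-0.03],[0,0,0],0.036],[[0,0.173,-0.025],[0,0,0],0.036],[[0,0.192,-0.018],[0,0,0],0.036]]'
python3 -m pendant '[[[0,0.018,0.009],[0,0,0],0.036],[[0,0.023,0.012],[0,0,0],0.036],[[0,0.023,0.012],[0,0,0],0.036]]'
python3 - <<'E'
from h import *
o=state();arc([.55,.5,0,-.57],o=o,lead=2)
E
```

```text
time: 14.8
tool_pos: [627.7, -116.9, 397.0]
tcp_rot: [-3.141, 0.0, 3.069]
contact_force: [-0.2, 0.2, 0.0]
grip_width: 35.7
time: 15.63
tool_pos: [641.5, 79.0, 417.9]
tcp_rot: [-3.14, 0.005, 3.073]
contact_force: [-0.1, -1.4, 0.7]
grip_width: 36.0
time: 15.88
tool_pos: [642.9, 102.3, 404.0]
tcp_rot: [-3.141, 0.001, 3.075]
contact_force: [0.7, 0.1, 0.5]
grip_width: 35.9
{'time': 15.883, 'tool_pos': [642.852, 102.328, 403.961], 'tcp_rot': [-3.141, 0.001, 3.075], 'contact_force': [0.714, 0.142, 0.502], 'moment': [0.051, 0.013, 0.001], 'grip_width': 35.868, 'joint_positions': [0.04, 0.581, 1.138, -0.0, 1.421, -1.464]}
0.55 [0.0, 0.001, 0.003]
0.5 [0.0, -0.008, -0.002]
0 [0.0, -0.104, -0.026]
-0.57 [0.0, -0.212, 0.006]
```

```bash
python3 -m pendant '[[[0,-0.018,-0.008],[0,0,0],0.036],[[0,-0.046,-0.018],[0,0,0],0.036],[[0,-0.075,-0.024],[0,0,0],0.036],[[0,-0.105,-0.026],[0,0,0],0.036],[[0,-0.135,-0.024],[0,0,0],0.036],[[0,-0.164,-0.018],[0,0,0],0.036],[[0,-0.183,-0.01],[0,0,0],0.036],[[0,-0.201,-0.001],[0,0,0],0.036],[[0,-0.216,0.007],[0,0,0],0.036],[[0,-0.216,0.007],[0,0,0],0.036]]'
python3 -m pendant '[[[0,0.018,-0.008],[0,0,0],0.036],[[0,0.036,-0.017],[0,0,0],0.036],[[0,0.055,-0.024],[0,0,0],0.036],[[0,0.075,-0.03],[0,0,0],0.036],[[0,0.094,-0.033],[0,0,0],0.036],[[0,0.094,-0.033],[0,0,0],0.036]]'
cat >> h.py <<'E'
def force(n=4):
    yd=np.array([.068,.9977,0]);q=[]
    for _ in range(n): capture('side'); q.append(get_obs())
    o=q[-1];P=np.array([635.6,-3,64]);s=(np.array(o['tool_pos'])-P)@yd-2;th=np.arcsin(s/200)
    f=np.mean([x['contact_force'] for x in q],0);print('theta',th.round(3),'f',f.round(2),'path push',-(f@yd).round(2),'sd',np.std([np.dot(x['contact_force'],yd) for x in q]).round(2)); return o
E
python3 - <<'E'
from h import *
o=force();state();arc(np.arange(-.1,.6,.1),o=o,lead=2)
E
```

```text
time: 16.72
tool_pos: [627.8, -117.5, 396.7]
tcp_rot: [3.141, 0.001, 3.07]
contact_force: [-0.2, 0.9, 0.6]
grip_width: 35.8
time: 17.22
tool_pos: [634.7, -17.9, 432.7]
tcp_rot: [3.142, 0.006, 3.076]
contact_force: [-0.3, 0.7, 0.1]
grip_width: 35.8
theta -0.103 f [-0.06 -0.04 -0.49] path push 0.04 sd 0.04
{'time': 17.417, 'tool_pos': [634.585, -21.591, 430.167], 'tcp_rot': [-3.141, 0.002, 3.073], 'contact_force': [0.034, -0.002, -1.367], 'moment': [0.041, 0.027, -0.012], 'grip_width': 35.915, 'joint_positions': [-0.155, 0.535, 1.147, -0.0, 1.458, -1.656]}
-0.1 [0.0, 0.001, 0.001]
0.0 [0.0, 0.021, 0.0]
0.1 [0.0, 0.041, 0.001]
0.2 [0.0, 0.06, 0.004]
0.3 [0.0, 0.08, 0.009]
0.4 [0.0, 0.099, 0.016]
0.5 [0.0, 0.117, 0.025]
```

```bash
python3 -m pendant '[[[0,0.01,0],[0,0,0],0.036],[[0,0.02,0],[0,0,0],0.036],[[0,0.03,0.001],[0,0,0],0.036],[[0,0.04,0.001],[0,0,0],0.036],[[0,0.05,0.002],[0,0,0],0.036],[[0,0.06,0.004],[0,0,0],0.036],[[0,0.06,0.004],[0,0,0],0.036]]'
python3 -c "
from h import *
force()"
python3 -m pendant '[[[0,0.01,0.002],[0,0,0],0.036],[[0,0.02,0.005],[0,0,0],0.036],[[0,0.03,0.009],[0,0,0],0.036],[[0,0.04,0.012],[0,0,0],0.036],[[0,0.05,0.017],[0,0,0],0.036],[[0,0.057,0.021],[0,0,0],0.036],[[0,0.057,0.021],[0,0,0],0.036]]'
python3 -c "
from h import *
o=force();arc([.55,.5,0,-.57],o=o,lead=-2)"
```

```text
time: 18.0
tool_pos: [638.8, 41.4, 426.1]
tcp_rot: [3.141, 0.002, 3.075]
contact_force: [-0.0, -0.2, 0.1]
grip_width: 36.1
theta 0.202 f [ 0.21 -0.65  0.01] path push 0.64 sd 0.41
time: 18.78
tool_pos: [642.6, 97.8, 404.1]
tcp_rot: [3.141, 0.0, 3.075]
contact_force: [0.3, 1.2, -0.4]
grip_width: 36.0
theta 0.507 f [0.17 0.2  0.16] path push -0.21 sd 0.39
0.55 [0.0, 0.003, 0.005]
0.5 [0.0, -0.005, 0.0]
0 [0.0, -0.101, -0.024]
-0.57 [0.0, -0.209, 0.007]
```

```bash
python3 -m pendant '[[[0,-0.018,-0.007],[0,0,0],0.036],[[0,-0.046,-0.016],[0,0,0],0.036],[[0,-0.075,-0.022],[0,0,0],0.036],[[0,-0.105,-0.024],[0,0,0],0.036],[[0,-0.135,-0.022],[0,0,0],0.036],[[0,-0.164,-0.016],[0,0,0],0.036],[[0,-0.183,-0.008],[0,0,0],0.036],[[0,-0.201,0.001],[0,0,0],0.036],[[0,-0.212,0.007],[0,0,0],0.036],[[0,-0.212,0.007],[0,0,0],0.036]]'
python3 -m pendant '[[[0,0.01,-0.004],[0,0,0],0.036],[[0,0.02,-0.009],[0,0,0],0.036],[[0,0.03,-0.014],[0,0,0],0.036],[[0,0.04,-0.018],[0,0,0],0.036],[[0,0.05,-0.022],[0,0,0],0.036],[[0,0.05,-0.022],[0,0,0],0.036]]'
python3 -c "
from h import *
o=force();arc(np.arange(-.3,.6,.1),o=o)"
```

```text
time: 19.82
tool_pos: [627.9, -117.6, 397.6]
tcp_rot: [3.141, 0.001, 3.07]
contact_force: [-0.0, 0.9, 0.5]
grip_width: 35.9
time: 20.32
tool_pos: [631.8, -62.9, 422.9]
tcp_rot: [-3.141, 0.006, 3.076]
contact_force: [-0.5, -1.4, 2.1]
grip_width: 36.2
theta -0.327 f [ 0.13 -1.01  0.72] path push 1.0 sd 0.69
-0.3 [0.0, 0.005, -0.001]
-0.2 [0.0, 0.025, -0.006]
-0.1 [0.0, 0.044, -0.009]
0.0 [0.0, 0.064, -0.01]
0.1 [0.0, 0.084, -0.009]
0.2 [0.0, 0.104, -0.006]
0.3 [0.0, 0.123, -0.001]
0.4 [0.0, 0.142, 0.006]
0.5 [0.0, 0.16, 0.015]
```

```bash
python3 -m pendant '[[[0,0.01,-0.003],[0,0,0],0.036],[[0,0.02,-0.005],[0,0,0],0.036],[[0,0.03,-0.007],[0,0,0],0.036],[[0,0.034,-0.008],[0,0,0],0.036],[[0,0.034,-0.008],[0,0,0],0.036]]'
python3 -c "
from h import *
o=force()"
python3 -m pendant '[[[0,0.01,-0.001],[0,0,0],0.036],[[0,0.02,-0.002],[0,0,0],0.036],[[0,0.03,-0.002],[0,0,0],0.036],[[0,0.03,-0.002],[0,0,0],0.036]]'
python3 -c "
from h import *
o=force();arc(np.arange(0,.6,.1),o=o)"
```

```text
time: 20.93
tool_pos: [634.0, -31.2, 428.9]
tcp_rot: [-3.141, 0.003, 3.074]
contact_force: [-0.0, -3.3, 1.9]
grip_width: 36.2
theta -0.156 f [ 0.51 -2.78  2.38] path push 2.74 sd 0.24
time: 21.47
tool_pos: [636.0, -1.3, 431.0]
tcp_rot: [-3.141, 0.003, 3.073]
contact_force: [0.9, -3.4, 2.8]
grip_width: 35.7
theta -0.007 f [-0.16 -3.11  2.39] path push 3.11 sd 0.75
0.0 [0.0, 0.001, 0.0]
0.1 [0.0, 0.021, 0.001]
0.2 [0.0, 0.041, 0.004]
0.3 [0.0, 0.061, 0.009]
0.4 [0.0, 0.079, 0.016]
0.5 [0.001, 0.097, 0.025]
```

```bash
cat >> h.py <<'E'
def push(n=6):
    yd=np.array([.068,.9977,0]);q=[];P=np.array([635.6,-3,64])
    for _ in range(n): capture('side'); q.append(get_obs())
    v=[]
    for o in q:
        s=(np.array(o['tool_pos'])-P)@yd-2;th=np.arcsin(s/200);f=-np.array(o['contact_force'])
        v.append((200*np.cos(th)*(f@yd)-(s-16)*f[2])/200)
    print('theta',th.round(3),'push',np.round(v,1),'mean',np.mean(v).round(2)); return o
E
python3 -m pendant '[[[0,0.01,0],[0,0,0],0.036],[[0,0.02,0.001],[0,0,0],0.036],[[0,0.02,0.001],[0,0,0],0.036]]'
python3 -c "
from h import *
o=push()"
python3 -m pendant '[[[0,0.01,0.001],[0,0,0],0.036],[[0,0.02,0.003],[0,0,0],0.036],[[0,0.02,0.003],[0,0,0],0.036]]'
python3 -c "
from h import *
o=push();arc(np.arange(.2,.6,.05),o=o);print(o['contact_force'])"
```

```text
time: 21.92
tool_pos: [637.4, 18.3, 429.7]
tcp_rot: [-3.141, 0.003, 3.073]
contact_force: [0.7, -4.9, 3.2]
grip_width: 36.1
theta 0.093 push [4.1 3.6 3.6 3.6 4.  3.1] mean 3.65
time: 22.47
tool_pos: [638.8, 38.4, 426.8]
tcp_rot: [-3.141, 0.003, 3.073]
contact_force: [0.6, -5.4, 4.3]
grip_width: 35.8
theta 0.194 push [5.9 5.7 5.  5.  5.6 6.1] mean 5.56
0.2 [0.0, 0.001, 0.001]
0.25 [0.0, 0.011, 0.003]
0.3 [0.0, 0.021, 0.006]
0.35 [0.0, 0.03, 0.009]
0.4 [0.0, 0.039, 0.013]
0.45 [0.001, 0.048, 0.017]
0.5 [0.001, 0.057, 0.021]
0.55 [0.001, 0.066, 0.026]
[-0.28645389 -5.78474973  3.53284565]
```

```bash
python3 -m pendant '[[[0,0.005,0.001],[0,0,0],0.036],[[0,0.01,0.002],[0,0,0],0.036],[[0,0.01,0.002],[0,0,0],0.036]]'
python3 -c "
from h import *
o=push(10);arc(np.arange(.2,.6,.05),o=o);print(o['contact_force'])"
```

```text
time: 23.02
tool_pos: [639.5, 47.7, 424.9]
tcp_rot: [-3.141, 0.003, 3.073]
contact_force: [0.6, -5.6, 4.6]
grip_width: 35.9
theta 0.245 push [6.6 6.7 5.9 4.9 5.5 5.5 5.6 6.4 5.4 5.5] mean 5.79
0.2 [0.0, -0.009, -0.001]
0.25 [0.0, 0.001, 0.001]
0.3 [0.0, 0.011, 0.004]
0.35 [0.0, 0.02, 0.007]
0.4 [0.0, 0.029, 0.011]
0.45 [0.001, 0.038, 0.015]
0.5 [0.001, 0.047, 0.019]
0.55 [0.001, 0.056, 0.024]
[ 1.58039567 -5.02369017  4.45870167]
```

```bash
python3 -m pendant '[[[0,0.004,0.001],[0,0,0],0.036],[[0,0.008,0.002],[0,0,0],0.036],[[0,0.008,0.002],[0,0,0],0.036]]'
python3 -c "
from h import *
o=push(10);arc([.25,.2,.1,0,-.1,-.2,-.3,-.4,-.5,-.57,-.6],lead=-2,o=o);print(o['contact_force'])"
```

```text
time: 23.77
tool_pos: [640.0, 55.7, 422.8]
tcp_rot: [-3.141, 0.003, 3.073]
contact_force: [0.5, -4.8, 4.0]
grip_width: 36.2
theta 0.288 push [5.  5.1 5.1 5.4 5.8 5.6 4.8 5.8 5.9 5.8] mean 5.44
0.25 [0.0, -0.011, -0.001]
0.2 [0.0, -0.021, -0.003]
0.1 [0.0, -0.041, -0.006]
0 [0.0, -0.061, -0.007]
-0.1 [0.0, -0.081, -0.006]
-0.2 [0.0, -0.101, -0.003]
-0.3 [0.0, -0.12, 0.002]
-0.4 [0.0, -0.139, 0.009]
-0.5 [0.0, -0.157, 0.017]
-0.57 [0.0, -0.169, 0.024]
-0.6 [0.0, -0.174, 0.028]
[-0.13545375 -5.37767738  3.18318032]
```

```bash
python3 -m pendant '[[[0,0.004,0.001],[0,0,0],0.036],[[0,0.008,0.003],[0,0,0],0.036],[[0,0.008,0.003],[0,0,0],0.036]]'
python3 -c "
from h import *
o=push(10);arc([.3,.25,.2,.1,0,-.1,-.2,-.3,-.4,-.5,-.57,-.6],lead=-2,o=o);print(o['contact_force'])"
```

```text
time: 24.52
tool_pos: [640.6, 63.9, 419.5]
tcp_rot: [-3.141, 0.003, 3.073]
contact_force: [0.5, -5.1, 4.3]
grip_width: 36.0
theta 0.33 push [5.7 6.5 6.4 5.7 5.7 6.2 5.9 6.6 5.9 5.4] mean 6.02
0.3 [0.0, -0.01, -0.001]
0.25 [0.0, -0.019, -0.004]
0.2 [0.0, -0.029, -0.006]
0.1 [0.0, -0.049, -0.009]
0 [0.0, -0.069, -0.01]
-0.1 [0.0, -0.089, -0.009]
-0.2 [0.0, -0.108, -0.006]
-0.3 [0.0, -0.128, -0.001]
-0.4 [0.0, -0.147, 0.006]
-0.5 [0.0, -0.165, 0.014]
-0.57 [0.0, -0.177, 0.021]
-0.6 [0.0, -0.182, 0.025]
[ 0.46079325 -4.95722825  3.12730058]
```

The push has reached 6.0 N. I'll swing the lever back to its stop.

```bash
python3 -m pendant '[[[0,-0.01,-0.002],[0,0,0],0.036],[[0,-0.029,-0.006],[0,0,0],0.036],[[0,-0.049,-0.009],[0,0,0],0.036],[[0,-0.069,-0.01],[0,0,0],0.036],[[0,-0.089,-0.009],[0,0,0],0.036],[[0,-0.108,-0.006],[0,0,0],0.036],[[0,-0.128,-0.001],[0,0,0],0.036],[[0,-0.147,0.006],[0,0,0],0.036],[[0,-0.165,0.014],[0,0,0],0.036],[[0,-0.18,0.022],[0,0,0],0.036]]'
python3 -m pendant '[[[0,-0.002,0.001],[0,0,0],0.036],[[0,-0.002,0.001],[0,0,0],0.036],[[0,-0.002,0.001],[0,0,0],0.036]]'
python3 -c "
from h import *
force()"
```

```text
time: 25.85
tool_pos: [627.9, -116.4, 396.8]
tcp_rot: [3.139, 0.002, 3.073]
contact_force: [0.0, 1.5, 1.3]
grip_width: 35.9
time: 26.1
tool_pos: [628.1, -117.4, 396.5]
tcp_rot: [3.141, 0.002, 3.073]
contact_force: [-0.8, 0.0, 0.8]
grip_width: 36.3
theta -0.62 f [ 0.01  0.32 -0.31] path push -0.32 sd 0.26
```

```bash
python3 -m pendant '[[[0,0.002,0],[0,0,0],0.06],[[0,0.002,0],[0,0,0],0.06],[[0,0.002,0],[0,0,0],0.06],[[0,0.002,-0.03],[0,0,0],0.06],[[0,0.002,-0.07],[0,0,0],0.06],[[0,0.002,-0.11],[0,0,0],0.06],[[0,0.002,-0.14],[0,0,0],0.06],[[0,0.002,-0.14],[0,0,0],0.06],[[0,0.002,-0.14],[0,0,0],0.06]]'
python3 - <<'E'
from h import *
o=state()
w=snap('wrist','w9');s=snap('side','s9');t=snap('top','t9')
print('knob at -0.6 in side',proj(s,[635.6-113*.068,-115.7,229]),'-0.5',proj(s,[635.6-96*.068,-98.7,239.5]))
z=lambda i,x,y,w_,h,W,H:cv2.resize(i['color'][y:y+h,x:x+w_,::-1],(W,H),interpolation=cv2.INTER_CUBIC)
cv2.imwrite('pics/z.png',np.hstack([z(w,0,0,400,300,400,300),z(s,270,160,160,120,400,300)]))
E
```

```text
time: 27.05
tool_pos: [627.6, -115.5, 538.8]
tcp_rot: [-3.14, 0.007, 3.073]
contact_force: [0.3, 0.1, -0.1]
grip_width: 60.0
{'time': 27.05, 'tool_pos': [627.614, -115.537, 538.755], 'tcp_rot': [-3.14, 0.007, 3.073], 'contact_force': [0.25, 0.101, -0.058], 'moment': [0.054, -0.03, 0.023], 'grip_width': 59.963, 'joint_positions': [-0.302, 0.518, 0.889, 0.0, 1.727, -1.804]}
knob at -0.6 in side [[410.36164259 218.30146281]] -0.5 [[406.64019772 211.51320222]]
```

View pics/z.png

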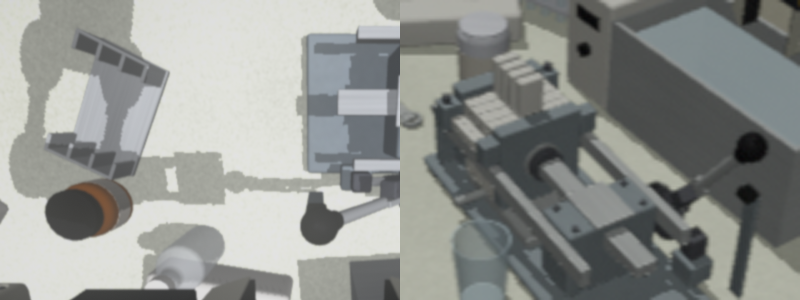

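The side view shows four plates packed tight against the head, with the follower on them. The knob is at (410,219), which matches the -0.6 prediction of (410.4,218.3). The bystanders in the picture look undisturbed, so I'm handing in.

```bash
python3 -c "
from h import *
close_job()"
```

```text
the job is handed in; nothing more can be done
```

I hung the spare plate on the rails in the gap, closed the press with four strokes of the ratchet lever, and swung the lever back to its stop. I handed the job in at about 27 s of the 72 s allowed.

**Last checks:**
- **Plate:** the pictures show it square on both rails, packed tight between the other plates and the follower.
- **Lever:** the knob is within about 1 pixel of where it should be at -0.6 rad.
- **Robot:** the gripper is clear and the force reading is near 0 N.
- **Bystanders:** those visible in the last picture look undisturbed. I did not measure their positions.

**Clamping force:** the forward push averaged 6.0 N over the last 10 readings. By the task's figures that is about 75 N, or roughly 45–75 N after the wheel slips back to its last tooth. This is an estimate, because I had no direct reading of the clamp after the back swing. Single readings ranged from 5.4 to 6.6 N, and one average along the way dropped (5.8 to 5.4 N) where it should have risen.

**Position disagreement:** the top camera placed the gap about 7 mm off along the rails from the wrist camera. I used the wrist camera, which agreed with itself twice, and the plate went in cleanly.

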